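# Shake a jar of enamel paint on the touch mixer

### The arm

A 6-joint arm with a two-finger parallel gripper is mounted at the origin on the work surface. World frame = base frame: x ahead of the robot, y to its left, z up, the work surface at z = 0. Lengths are in mm, angles in rad, forces in N, time in s.
With the tool pointing down it reaches from about 300 to 1000 mm from the base axis. Payload 5.1 kg.
Tool frame: the origin (TCP) lies at the very end of the fingers, on their centre line; the grasp point (between the pads) lies 19 mm behind it; z points along the fingers, y is the line along which they close (so a half turn about z gives the same grasp; the last joint's range is limited). The gripper opens to 95 mm and grips with 3 to 60 N. Pads are 20 mm wide; open, the fingers measure 119 mm over their backs; the gripper's body (75 mm by 180 mm) begins 59 mm behind the grasp point.
Start: joints at [1.067, 0.124, 1.65, -0, 1.367, -0.083], TCP at [265.538, 593.274, 214.656] pointing down, gripper open.
Joint ranges: [-2.61, 2.61], [-1.02, 2.33], [0.03, 2.71], [-1.35, 4.49], [0.32, 2.68], [-2.91, 2.91]. Speed limits (rad/s): [2.57, 2.57, 3.14, 3.14, 3.14, 3.14].

### API

Orientations are given as a rotation vector (axis times angle).
In Python, from cell import telemetry, snapshot, arm gives the robot as it stands.
- The arm moves only by the shell command python3 -m crank 'ROWS' [FORCE]. ROWS is JSON, one flat list of numbers, 7 for each row, row after row: the shift along the world's x, y, z as a fraction of full scale, then the turn, a rotation vector about the world's x, y, z as a fraction of full scale, then the opening, from 0 (shut) to 1 (fully open). A call has 1 to 8 rows; each row is the pose to reach, as a shift and turn from the pose commanded when the call began; what a row does not reach only later rows make up. Full scale, the value 1, is 0.25 m for a shift and 120 degrees for a turn. A row lasts 1/12 s, in which the tool goes at most 41.7 mm and 7.16 degrees, less where a joint would pass 70% of its speed; a pose out of reach is approached as far as the arm can. A call with a number of a shift or a turn outside -1 to 1 is refused whole. A call with a gripper value outside its range is refused whole. The fingers move at their own pace and stop on an object; FORCE is the grip in N (left out, the last holds). Time passes only in rows, so rows that repeat a pose let the fingers close. It gives the time, the measured TCP pose, the force, the opening and the grip force at its end, in the units of the state.
- telemetry.sense(): the state, without advancing time (a new reading comes with each control period).
- snapshot(name): name is "scene" or "top" or "wrist"; returns a dict with "image" (384x512x3 uint8, red, green, blue), "vertical_fov" (degrees; the focal length in pixels is half the picture's height over the tangent of half this angle, whatever the lens; pixels are square), "cx", "cy" (the principal point, pixels), "R" (3x3) and "t" (3): a world point X has camera coordinates R X + t. Camera axes: x right, y down, z forward; pixel columns grow to the right and rows downward; lengths in mm; the calibration is good to about 2 mm. The wrist camera is an equidistant fisheye: a pixel r from the principal point sees the ray r / f radians off the axis. A picture is of the moment at which its call begins. There is no depth.
- arm.finish_job(): hands the job in; it is judged then, once.
The state is a dict: "time": time; "joint_positions": joint angles; "joint_vel": joint speeds; "joint_efforts": joint torques, N m; "eef_pos": TCP position; "orientation": TCP orientation; "force": force on the tool from outside, world axes, zero at the start; "wrist_torque": the same for the moment, N m; "opening": finger opening in mm; "grip_force": force on a finger pad.
Only numpy, scipy, OpenCV 4.12 (cv2) and the standard library are available. Lean on these libraries where they do the work, as an engineer would, in place of code of your own. Each camera call takes 0.05 s, during which the arm holds its last target. There are 200 camera calls.

### The job

Swing the mixer's guard arm aside so that it is well clear of the rubber pad, and leave it there. Then take the tall jar, hold it upright over the middle of the pad, and press it down firmly but without slamming until the pad is fully depressed, keeping it held there for about two seconds. Finally set the jar down upright, wholly on the square tile, and leave the other things on the bench where they are.

Things in the scene. Friction and masses are not known exactly. Their poses are not given: they have to be found in the camera images.
- mixer: compact grey bench mixer, a box 130 mm (its x) by 110 mm (its y), fixed to the bench, flat top 60 mm above the bench; origin under its centre on the bench; its -x side, with a black panel, faces roughly to the robot. The round pad stands up from its top, with its axis 20 mm from the origin towards -x
- pad_top (a point): centre of the top face of the mixer's black rubber pad, a flat disc 60 mm across; 80 mm above the bench when up; it moves with the pad
- pad (a joint): how far the sprung pad is pressed down, m: 0 up, 0.014 fully depressed (firm stop; top face then 66 mm above the bench). It begins to move at about 3 N and needs about 12 N to be fully down; it springs back
- guard (a joint): angle of the guard arm, rad: at 0 the flat steel arm lies straight across the pad (along the mixer's -x from its pivot), blocking it; it swings level, clockwise seen from above (its outer end moves towards the mixer's +y), to a stop at 1.7. It counts as well clear above 0.9. It starts between 0 and 0.3, and stays where it is left (about 1 N at the knob moves it)
- guard_pivot (a point): the guard arm's upright pivot axis, at the arm's mid-height, 92 mm above the bench, 50 mm from the mixer's origin towards its +x, 70 mm from the pad's axis
- guard_knob (a point): middle of the upright black round knob, 14 mm across, on the guard arm's outer end, 130 mm from the pivot; the point is 112 mm above the bench, the knob stands from 92 to 128 mm. The arm is 14 mm wide and 8 mm thick, from 88 to 96 mm above the bench
- tall_jar_mid (a point): the tall closed jar: white plastic with an aluminium screw lid, 46 mm across, 100 mm tall, 0.14 to 0.28 kg, standing loose on the bench; the point is at its centre, 50 mm above its underside; z up along its axis. The lid is 43 mm across and takes the top 16 mm; the side is straight up to 78 mm
- short_jar_mid (a point): the short jar, of the same make and width but only 55 mm tall, a bystander; the point is at its centre. The two jars stand on the right of the mixer, in either order
- tile_top (a point): centre of the top face of the white square tile, 140 mm by 140 mm, fixed to the bench, left of the mixer; top face 12 mm above the bench; x and y along its sides
- tool_pot_mid (a point): middle of the square wooden tool block, 70 mm wide and 85 mm tall, with four tool handles standing out to 175 mm; a bystander beyond the mixer; the point is 42 mm above the bench
- hammer_grip (a point): handle of the loose hammer, 240 mm long, lying flat beyond the tile, a bystander
Mind the look-alikes: they are no part of the job. Of the things that look like the part that bears tile_top, the larger one is meant.

How it is judged:
By the outcome, as a careful person would: the job done as asked, in the order asked, and still so for the second after the job is handed in, with the robot touching nothing.
It also fails if it takes over 72 s, if anything falls off the work surface, if the arm or the gripper's body presses on something with over 40 N, if the wrist force passes 120 N, or if a joint passes its speed limit or range.

## Working session

There is one attempt and no reset: what is moved stays moved. The work goes in short steps, Python scripts to look and compute and a shell command to move; the robot and the scene stay as the last step left them, time stands still between calls to the robot, and variables do not carry over. Pictures are saved under pics/ and viewed, at most 10 in all, crops included, and the job is handed in when it is done.

```bash
ls; mkdir -p pics; python3 - <<'E'
from cell import telemetry,snapshot
import cv2
for n in("scene","top"):
    s=snapshot(n); cv2.imwrite(f"pics/{n}0.png",cv2.resize(s["image"][:,:,::-1],(800,600)))
    print(n,s["vertical_fov"],s["cx"],s["cy"],s["R"],s["t"])
s=telemetry.sense();print(s)
E
```

```text
pics
scene 56.2572896297554 259.8669315607882 188.8044708347802 [[-0.77607927  0.63049532 -0.01328983]
 [ 0.49094341  0.59080882 -0.64024957]
 [-0.39582261 -0.50340897 -0.76805199]] [ 397.20882452 -219.09026967 1188.89826699]
top 57.10242705518753 260.92148194412266 191.31618184251732 [[-0.01324744 -0.99990562 -0.00364123]
 [-0.99860299  0.0134163  -0.05110842]
 [ 0.05115245  0.00295909 -0.99868647]] [  19.80379242  517.84724493 1146.88400367]
{'time': 0.1, 'joint_positions': array([ 1.06741953e+00,  1.24452412e-01,  1.65152795e+00, -8.75271908e-06,
        1.36751043e+00, -8.26547792e-02]), 'joint_vel': array([ 0.00050778, -0.00105143, -0.0036258 ,  0.00108632,  0.00185246,
        0.00058996]), 'joint_efforts': array([ 3.02116860e-04, -4.18883049e+01, -3.61094928e+01,  7.76879070e-02,
        4.61523829e-02, -4.34717197e-05]), 'eef_pos': array([265.25257214, 592.77766227, 213.50748052]), 'orientation': array([-6.55889513e-01, -3.07180927e+00,  2.85789426e-03]), 'force': array([-0.55293191,  1.13919259, -0.0860597 ]), 'wrist_torque': array([-0.02505895,  0.05171304, -0.01678243]), 'grip_force': 0.0, 'opening': 94.86986567910192}
```

View pics/scene0.png

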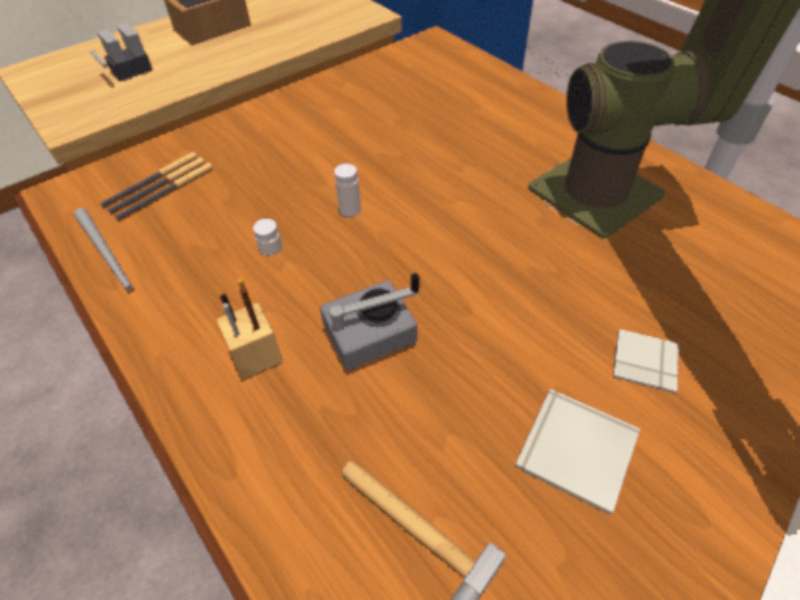

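View pics/top0.png

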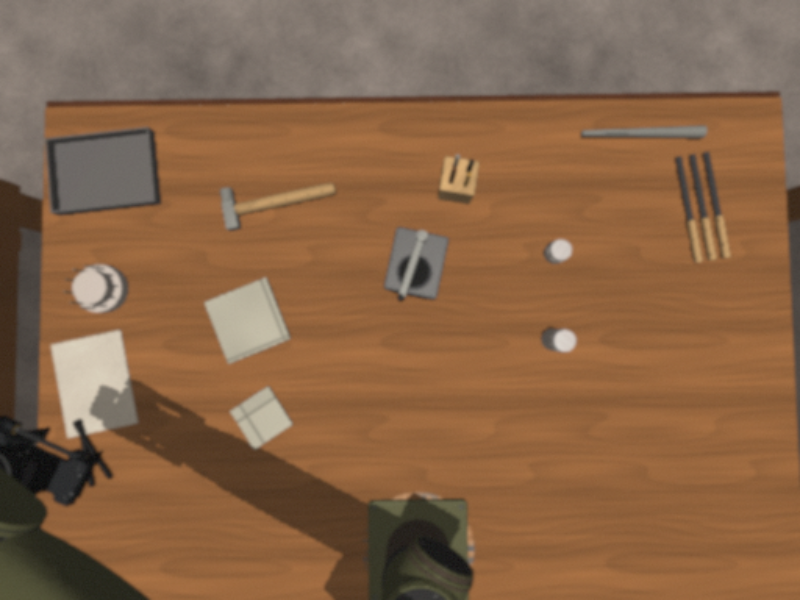

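The scene shows the mixer (370,325) with its guard across the pad. The tall jar is at (347,190) and the short one at (267,237). In the top view these are the mixer (416,263), tall jar (564,340) and short jar (559,250).

Tile candidates in the top view are the large square (247,320), the small square (261,418) and an oblong sheet (93,383). I'll take the large square: it's the larger of the two matching squares, and the sheet isn't square. An enlarged crop should confirm this.

```bash
cat > h.py <<'E'
import numpy as np,cv2
from cell import telemetry,snapshot
from scipy.spatial.transform import Rotation as Ro
def f(s): return 192/np.tan(np.radians(s["vertical_fov"]/2))
def ray(s,u,v,fish=False):
    d=np.array([u-s["cx"],v-s["cy"]])/f(s)
    if fish:
        r=np.hypot(*d); d=np.r_[d/max(r,1e-9)*np.sin(r),np.cos(r)]
    else: d=np.r_[d,1]
    R=np.array(s["R"]); return R.T@d, -R.T@np.array(s["t"])
def at(s,u,v,z,fish=False):
    d,c=ray(s,u,v,fish); return c+d*(z-c[2])/d[2]
def proj(s,X,fish=False):
    p=np.array(s["R"])@np.array(X,float)+s["t"]
    if not fish: q=p[:2]/p[2]
    else:
        h=np.hypot(*p[:2]); q=p[:2]/h*np.arctan2(h,p[2])
    return q*f(s)+[s["cx"],s["cy"]]
E
python3 - <<'E'
from h import *
s=snapshot("top");im=s["image"][:,:,::-1]
a=cv2.resize(im[135:235,242:372],None,fx=4,fy=4,interpolation=cv2.INTER_CUBIC)
b=cv2.resize(im[170:295,125:190],None,fx=4,fy=4,interpolation=cv2.INTER_CUBIC)
o=np.zeros((500,780,3),np.uint8);o[:400,:520]=a;o[:,520:]=b
cv2.imwrite("pics/crop.png",o)
E
```

```text
(no output)
```

View pics/crop.png

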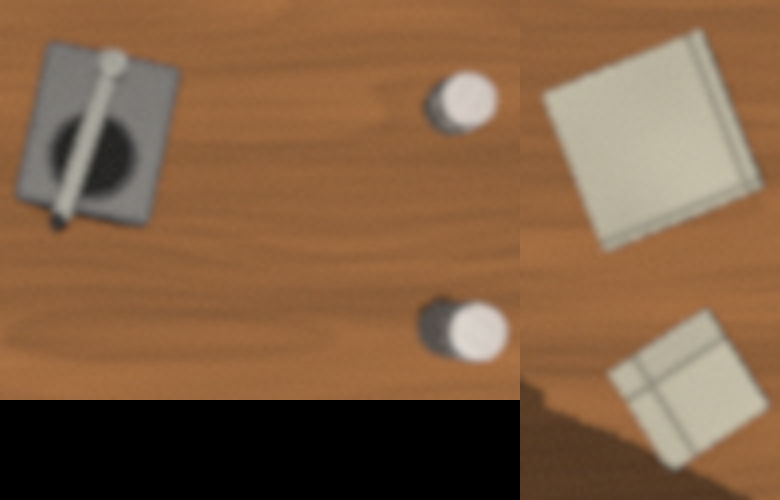

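The crop shows the mixer top corners at (50,42), (180,68), (148,227) and (15,198), the pivot at (113,62), the knob at (60,220) and the pad at (93,155). The lids are at (477,331) for the tall jar and (468,101) for the short one. The large tile's corners are (542,95), (702,30), (762,187) and (605,250), so it's square and about twice the size of the small one.

```bash
python3 - <<'E'
from h import *
s=snapshot("top");c=snapshot("scene")
A=lambda x,y,z:at(s,242+(x+.5)/4-.5,135+(y+.5)/4-.5,z)
B=lambda x,y,z:at(s,125+(x-520+.5)/4-.5,170+(y+.5)/4-.5,z)
S=lambda X:((proj(c,X)+.5)*1.5625-.5).round()
m=np.array([A(*p,60) for p in((50,42),(180,68),(148,227),(15,198))])
print("mixer",m.round(),m.mean(0),[np.linalg.norm(m[i]-m[i-1]).round() for i in range(4)])
t=np.array([B(*p,12) for p in((542,95),(702,30),(762,187),(605,250))])
print("tile",t.round(),t.mean(0),[np.linalg.norm(t[i]-t[i-1]).round() for i in range(4)])
ex=m[[2,3]].mean(0)-m[[0,1]].mean(0); ex=-ex/np.linalg.norm(ex);O=m.mean(0);print("ex",ex,np.arctan2(ex[1],ex[0]))
for n,X in dict(pad=A(93,155,80),padexp=O-20*ex+[0,0,20],piv=A(113,62,104),pivexp=O+50*ex+[0,0,32],knob=A(60,220,124),tall=A(477,331,100),short=A(468,101,55),tilec=t.mean(0),p=t[0]).items(): print(n,X.round(1),S(X))
for n,(x,y,z) in dict(padc=(378,305,80),tall=(345,172,100),short=(265,226,55),knob=(416,277,128),piv=(337,312,100)).items(): print("scene",n,at(c,(x+.5)/1.5625-.5,(y+.5)/1.5625-.5,z).round(1))
E
```

```text
mixer [[663.  32.  60.]
 [641. -70.  60.]
 [515. -43.  60.]
 [539.  62.  60.]] [589.33713259  -4.89580699  60.        ] [np.float64(127.0), np.float64(105.0), np.float64(129.0), np.float64(107.0)]
tile [[517. 444.  12.]
 [569. 312.  12.]
 [439. 263.  12.]
 [389. 392.  12.]] [478.66590061 352.54415725  12.        ] [np.float64(138.0), np.float64(142.0), np.float64(139.0), np.float64(138.0)]
ex [ 0.9753182  -0.22080402 -0.        ] -0.22263875839416286
pad [ 5.703e+02 -3.000e-01  8.000e+01] [377. 301.]
padexp [ 5.698e+02 -5.000e-01  8.000e+01] [377. 301.]
piv [638.8 -16.3 104. ] [335. 307.]
pivexp [638.1 -15.9  92. ] [336. 312.]
knob [517.6  25.3 124. ] [413. 276.]
tall [ 430.6 -288.9  100. ] [344. 170.]
short [ 611.9 -299.3   55. ] [264. 226.]
tilec [478.7 352.5  12. ] [577. 445.]
p [517.1 443.9  12. ] [612. 511.]
scene padc [574.2   6.7  80. ]
scene tall [ 432.6 -283.2  100. ]
scene short [ 611.2 -297.8   55. ]
scene knob [516.6  32.3 128. ]
scene piv [640.1  -9.2 100. ]
```

```bash
python3 -m crank '[0.5,-1,0,0,0,0,0.5, 0.5,-1,0,0,0,0,0.5, 0.5,-1,0,0,0,0,0.5, 0.5,-1,0,0,0,0,0.5, 0.5,-1,0,0,0,0,0.5, 0.5,-1,0,0,0,0,0.5, 0.5,-1,0,0,0,0,0.5, 0.5,-1,0,0,0,0,0.5]' 20
python3 -m crank '[0.5,-1,0,0,0,0,0.5, 0.5,-1,0,0,0,0,0.5, 0.5,-1,0,0,0,0,0.5, 0.5,-1,0,0,0,0,0.5, 0.5,-1,0,0,0,0,0.5, 0.5,-1,0,0,0,0,0.5, 0.5,-1,0,0,0,0,0.5, 0.5,-1,0,0,0,0,0.5]'
python3 -m crank '[0.01,-0.265,0,0,0,0,0.5, 0.01,-0.265,0,0,0,0,0.5, 0.01,-0.265,0,0,0,0,0.5, 0.01,-0.265,0,0,0,0,0.5, 0.01,-0.265,0,0,0,0,0.5]'
python3 - <<'E'
from h import *
s=snapshot("wrist");im=s["image"][:,:,::-1].copy()
for X in((517,28,128),(638,-16,96),(570,0,80)):
    p=proj(s,X,True);print(X,p.round(1))
cv2.imwrite("pics/w1.png",im)
E
```

```text
time: 0.92
eef_pos: [392.4, 339.3, 214.7]
orientation: [0.664, 3.069, -0.002]
force: [0.2, 1.1, -0.6]
opening: 49.4
grip_force: 0.0
time: 1.58
eef_pos: [517.3, 89.6, 214.7]
orientation: [0.664, 3.07, -0.002]
force: [-0.5, -0.4, -0.5]
opening: 47.4
grip_force: 0.0
time: 2.0
eef_pos: [517.9, 28.1, 214.6]
orientation: [-0.655, -3.072, -0.001]
force: [-0.2, 0.3, -0.0]
opening: 47.9
grip_force: 0.0
(517, 28, 128) [250.2 191.7]
(638, -16, 96) [258.6 290. ]
(570, 0, 80) [247.  231.3]
```

View pics/w1.png

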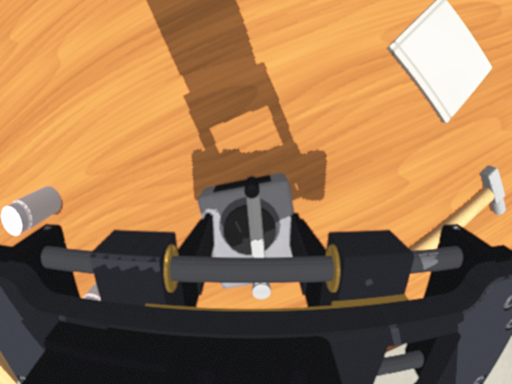

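The wrist view shows the knob top at (252,186), the pad centre at (248,229) and the pivot at (261,290). All of them are within a few pixels of the predictions.

```bash
python3 - <<'E'
from h import *
s=snapshot("wrist")
for u,v,z in((252,186,128),(248,229,80),(261,290,104)): print(at(s,u,v,z,True).round(1))
E
```

```text
[512.8  31.8 128. ]
[567.9   2.4  80. ]
[633.9 -11.2 104. ]
```

```bash
python3 -m crank '[-0.012,0.008,-0.1,0,0,0,0.5, -0.012,0.008,-0.2,0,0,0,0.5, -0.012,0.008,-0.3,0,0,0,0.5, -0.012,0.008,-0.38,0,0,0,0.5, -0.012,0.008,-0.43,0,0,0,0.5, -0.012,0.008,-0.45,0,0,0,0.5, -0.012,0.008,-0.45,0,0,0,0.5]'
python3 -m crank '[0.018,0.042,0,0,0,-0.042,0.5, 0.038,0.082,0,0,0,-0.083,0.5, 0.063,0.12,0,0,0,-0.125,0.5, 0.09,0.156,0,0,0,-0.167,0.5, 0.121,0.19,0,0,0,-0.208,0.5, 0.154,0.22,0,0,0,-0.25,0.5, 0.19,0.248,0,0,0,-0.292,0.5, 0.229,0.272,0,0,0,-0.333,0.5]'
```

```text
time: 2.68
eef_pos: [514.3, 29.7, 101.1]
orientation: [-0.654, -3.07, 0.0]
force: [-0.9, -0.5, 0.2]
opening: 47.4
grip_force: 0.0
time: 3.35
eef_pos: [573.2, 98.0, 103.9]
orientation: [1.671, 2.659, 0.002]
force: [-2.1, 0.4, 0.8]
opening: 47.5
grip_force: 0.7
```

```bash
python3 -m crank '[0.04,0.021,0,0,0,-0.042,0.5, 0.082,0.038,0,0,0,-0.083,0.5, 0.126,0.052,0,0,0,-0.125,0.5, 0.17,0.062,0,0,0,-0.167,0.5, 0.215,0.068,0,0,0,-0.208,0.5, 0.26,0.07,0,0,0,-0.25,0.5, 0.305,0.068,0,0,0,-0.292,0.5, 0.35,0.062,0,0,0,-0.333,0.5]'
python3 -m crank '[0,0,0,0,0,0,0.5, 0.02,0,0.1,0,0,0,0.5, 0.02,0,0.25,0,0,0,0.5, 0.02,0,0.4,0,0,0,0.5, 0.02,0,0.45,0,0,0,0.5, 0.02,0,0.45,0,0,0,0.5]'
python3 - <<'E'
from h import *
print(telemetry.sense()["joint_positions"].round(2))
s=snapshot("wrist");cv2.imwrite("pics/w2.png",s["image"][:,:,::-1])
for a in (1.2,1.3,1.4,1.5):
    d=np.pi-.2226-a; print(a,proj(s,(637+130*np.cos(d),-14+130*np.sin(d),128),True).round())
E
```

```text
time: 4.02
eef_pos: [661.0, 113.6, 104.1]
orientation: [2.48, 1.929, 0.003]
force: [-0.7, 2.5, -0.2]
opening: 47.3
grip_force: 0.7
time: 4.52
eef_pos: [667.8, 113.0, 222.5]
orientation: [2.469, 1.932, 0.016]
force: [0.4, -0.1, 0.7]
opening: 47.6
grip_force: 0.0
[ 0.09  0.17  1.59 -0.    1.37  0.33]
1.2 [200. 201.]
1.3 [212. 197.]
1.4 [226. 194.]
1.5 [239. 192.]
```

View pics/w2.png

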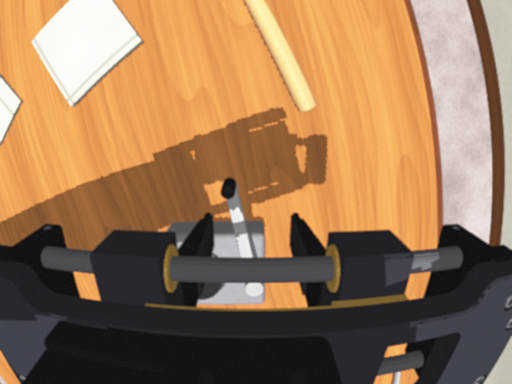

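The guard knob is at (229,186), so the guard is at about 1.4 rad and well clear. Next is the tall jar.

```bash
python3 -m crank '[-0.47,-0.8,0,0,0,0,1, -0.47,-0.8,0,0,0,0,1, -0.47,-0.8,0,0,0,0,1, -0.47,-0.8,0,0,0,0,1, -0.47,-0.8,0,0,0,0,1, -0.47,-0.8,0,0,0,0,1, -0.47,-0.8,0,0,0,0,1]'
python3 -m crank '[-0.465,-0.8,0,0,0,0,1, -0.465,-0.8,0,0,0,0,1, -0.465,-0.8,0,0,0,0,1, -0.465,-0.8,0,0,0,0,1, -0.465,-0.8,0,0,0,0,1, -0.465,-0.8,0,0,0,0,1, -0.465,-0.8,0,0,0,0,1, -0.465,-0.8,0,0,0,0,1]'
python3 - <<'E'
from h import *
print(telemetry.sense()["joint_positions"].round(2))
s=snapshot("wrist");cv2.imwrite("pics/w3.png",s["image"][:,:,::-1])
print(proj(s,(431,-287,100),True))
for u in (0,1): pass
import pickle;pickle.dump(s,open("w3.pkl","wb"))
E
```

```text
time: 5.15
eef_pos: [544.0, -90.4, 212.0]
orientation: [-2.477, -1.928, 0.006]
force: [0.2, 0.2, -0.9]
opening: 88.9
grip_force: 0.0
time: 5.82
eef_pos: [430.4, -287.2, 212.8]
orientation: [-2.475, -1.93, -0.0]
force: [0.5, 0.1, 0.3]
opening: 95.4
grip_force: 0.0
[-0.69 -0.17  1.94  0.    1.37 -0.45]
[253.39970616 184.8288701 ]
```

View pics/w3.png

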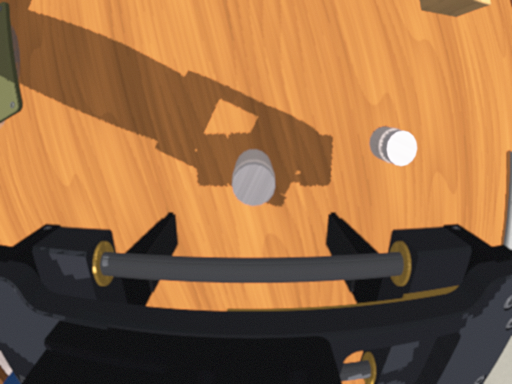

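The lid is centred at about (254,185), which matches the prediction, so I'll go straight down and grip.

```bash
python3 -m crank '[0,0,-0.1,0,0,0,1, 0,0,-0.2,0,0,0,1, 0,0,-0.32,0,0,0,1, 0,0,-0.44,0,0,0,1, 0,0,-0.56,0,0,0,1, 0,0,-0.64,0,0,0,1, 0,0,-0.687,0,0,0,1, 0,0,-0.687,0,0,0,1]'
python3 -m crank '[0,0,0,0,0,0,0.6, 0,0,0,0,0,0,0.5, 0,0,0,0,0,0,0.3, 0,0,0,0,0,0,0.3, 0,0,0,0,0,0,0.3, 0,0,0,0,0,0,0.3, 0,0,0,0,0,0,0.3, 0,0,0,0,0,0,0.3]' 45
python3 -m crank '[0,0,0.01,0,0,0,0.3, 0,0,0.05,0,0,0,0.3, 0,0,0.15,0,0,0,0.3, 0,0,0.25,0,0,0,0.3, 0,0,0.4,0,0,0,0.3, 0,0,0.5,0,0,0,0.3, 0,0,0.55,0,0,0,0.3, 0,0,0.55,0,0,0,0.3]'
```

```text
time: 6.53
eef_pos: [429.7, -284.4, 39.3]
orientation: [-2.469, -1.932, 0.002]
force: [0.8, 0.2, -0.1]
opening: 95.1
grip_force: 0.0
time: 7.2
eef_pos: [431.1, -287.6, 43.1]
orientation: [2.476, 1.933, 0.0]
force: [1.4, -0.3, 0.7]
opening: 47.4
grip_force: 1.2
time: 7.87
eef_pos: [432.7, -288.8, 184.7]
orientation: [2.47, 1.929, 0.002]
force: [-0.3, -0.0, -1.1]
opening: 45.2
grip_force: 45.0
```

```bash
python3 -m crank '[0.05,0.1,0,0,0,0,0.3, 0.1,0.2,0,0,0,0,0.3, 0.15,0.3,0,0,0,0,0.3, 0.2,0.4,0,0,0,0,0.3, 0.25,0.5,0,0,0,0,0.3, 0.277,0.576,0,0,0,0,0.3, 0.277,0.576,0,0,0,0,0.3]'
python3 -m crank '[0.05,0.1,0,0,0,0,0.3, 0.1,0.2,0,0,0,0,0.3, 0.15,0.3,0,0,0,0,0.3, 0.2,0.4,0,0,0,0,0.3, 0.25,0.52,0,0,0,0,0.3, 0.277,0.576,0,0,0,0,0.3, 0.277,0.576,0,0,0,0,0.3, 0.277,0.576,0,0,0,0,0.3]'
python3 -m crank '[0,0,0,0,0,0,0.3, 0,0,0,0,0,0,0.3, 0,0,0,0,0,0,0.3]'
python3 - <<'E'
from h import *
s=snapshot("scene");im=s["image"][:,:,::-1]
cv2.imwrite("pics/s2.png",cv2.resize(im[100:240,170:320],None,fx=4,fy=4,interpolation=cv2.INTER_CUBIC))
e=telemetry.sense()["eef_pos"];print(e)
for X in ((e[0],e[1],e[2]-43),(e[0],e[1],e[2]+57),(570,0,80)): print(((proj(s,X)-[170,100]+.5)*4).round())
E
```

```text
time: 8.45
eef_pos: [499.8, -140.0, 177.6]
orientation: [-2.469, -1.935, 0.002]
force: [-1.1, -0.2, -1.4]
opening: 45.3
grip_force: 45.0
time: 9.12
eef_pos: [568.5, 0.5, 178.3]
orientation: [-2.473, -1.934, 0.005]
force: [-0.0, -1.9, -1.8]
opening: 45.7
grip_force: 45.0
time: 9.37
eef_pos: [569.1, -0.6, 180.1]
orientation: [-2.477, -1.931, 0.001]
force: [0.1, -0.0, -1.9]
opening: 45.2
grip_force: 45.0
[ 5.69181073e+02 -4.96690813e-01  1.80222123e+02]
[283. 311.]
[273. 188.]
[288. 372.]
```

View pics/s2.png

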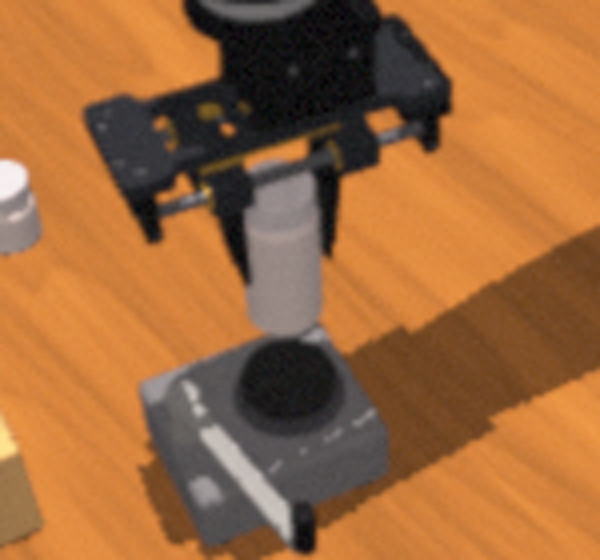

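The jar is upright in the grip with its bottom centre near (285,316), and it's above the pad at (289,375). The guard is clear. I'll lower it, then press slowly.

```bash
python3 -m crank '[0,0,-0.04,0,0,0,0.3, 0,0,-0.1,0,0,0,0.3, 0,0,-0.15,0,0,0,0.3, 0,0,-0.19,0,0,0,0.3, 0,0,-0.208,0,0,0,0.3, 0,0,-0.208,0,0,0,0.3, 0,0,-0.208,0,0,0,0.3]'
python3 -m crank '[0,0,-0.004,0,0,0,0.3, 0,0,-0.008,0,0,0,0.3, 0,0,-0.012,0,0,0,0.3, 0,0,-0.016,0,0,0,0.3, 0,0,-0.02,0,0,0,0.3, 0,0,-0.024,0,0,0,0.3, 0,0,-0.028,0,0,0,0.3, 0,0,-0.032,0,0,0,0.3]'
python3 -m crank '[0,0,-0.004,0,0,0,0.3, 0,0,-0.008,0,0,0,0.3, 0,0,-0.012,0,0,0,0.3, 0,0,-0.016,0,0,0,0.3, 0,0,-0.02,0,0,0,0.3, 0,0,-0.024,0,0,0,0.3, 0,0,-0.028,0,0,0,0.3, 0,0,-0.032,0,0,0,0.3]'
```

```text
time: 10.0
eef_pos: [569.5, 0.5, 128.2]
orientation: [-2.476, -1.933, 0.001]
force: [-0.6, 0.9, -1.3]
opening: 45.5
grip_force: 45.0
time: 10.67
eef_pos: [569.7, 0.6, 121.0]
orientation: [2.476, 1.933, 0.0]
force: [-0.4, 0.4, 2.4]
opening: 45.4
grip_force: 45.0
time: 11.33
eef_pos: [569.8, 0.5, 113.2]
orientation: [2.476, 1.933, 0.0]
force: [-2.1, 1.1, 7.1]
opening: 45.4
grip_force: 45.0
```

```bash
python3 -m crank '[0,0,-0.004,0,0,0,0.3, 0,0,-0.008,0,0,0,0.3, 0,0,-0.012,0,0,0,0.3, 0,0,-0.016,0,0,0,0.3, 0,0,-0.016,0,0,0,0.3]'
python3 -m crank '[0,0,-0.003,0,0,0,0.3, 0,0,-0.006,0,0,0,0.3, 0,0,-0.008,0,0,0,0.3, 0,0,-0.008,0,0,0,0.3]'
```

```text
time: 11.75
eef_pos: [569.8, 0.5, 109.6]
orientation: [2.476, 1.933, 0.0]
force: [-3.6, 1.1, 9.3]
opening: 45.5
grip_force: 45.0
time: 12.08
eef_pos: [569.9, 0.5, 108.9]
orientation: [2.476, 1.934, 0.0]
force: [-5.7, -0.0, 14.9]
opening: 45.3
grip_force: 45.0
```

```bash
python3 -m crank '[0,0,-0.002,0,0,0,0.3, 0,0,-0.004,0,0,0,0.3, 0,0,-0.004,0,0,0,0.3, 0,0,-0.004,0,0,0,0.3, 0,0,-0.004,0,0,0,0.3, 0,0,-0.004,0,0,0,0.3, 0,0,-0.004,0,0,0,0.3, 0,0,-0.004,0,0,0,0.3]'
for i in 1 2; do python3 -m crank '[0,0,0,0,0,0,0.3, 0,0,0,0,0,0,0.3, 0,0,0,0,0,0,0.3, 0,0,0,0,0,0,0.3, 0,0,0,0,0,0,0.3, 0,0,0,0,0,0,0.3, 0,0,0,0,0,0,0.3, 0,0,0,0,0,0,0.3]'; done
```

```text
time: 12.75
eef_pos: [569.9, 0.5, 108.9]
orientation: [2.476, 1.934, 0.0]
force: [-7.7, 0.4, 18.4]
opening: 45.3
grip_force: 45.0
time: 13.42
eef_pos: [569.9, 0.5, 108.9]
orientation: [2.476, 1.934, 0.0]
force: [-7.6, 0.7, 18.7]
opening: 45.6
grip_force: 45.0
time: 14.08
eef_pos: [569.9, 0.6, 108.9]
orientation: [2.476, 1.934, 0.0]
force: [-8.1, -0.1, 18.7]
opening: 45.2
grip_force: 45.0
```

```bash
python3 -m crank '[0,0,0,0,0,0,0.3, 0,0,0,0,0,0,0.3, 0,0,0.02,0,0,0,0.3, 0,0,0.06,0,0,0,0.3, 0,0,0.14,0,0,0,0.3, 0,0,0.24,0,0,0,0.3, 0,0,0.34,0,0,0,0.3, 0,0,0.34,0,0,0,0.3]'
python3 -m crank '[-0.025,0.1,0,0,0,0,0.3, -0.05,0.2,0,0,0,0,0.3, -0.078,0.3,0,0,0,0,0.3, -0.103,0.4,0,0,0,0,0.3, -0.13,0.5,0,0,0,0,0.3, -0.155,0.6,0,0,0,0,0.3, -0.182,0.704,0,0,0,0,0.3]'
python3 -m crank '[-0.025,0.1,0,0,0,0,0.3, -0.05,0.2,0,0,0,0,0.3, -0.078,0.3,0,0,0,0,0.3, -0.103,0.4,0,0,0,0,0.3, -0.13,0.5,0,0,0,0,0.3, -0.16,0.62,0,0,0,0,0.3, -0.182,0.704,0,0,0,0,0.3, -0.182,0.704,0,0,0,0,0.3]'
python3 -m crank '[0,0,0,0,0,0,0.3, 0,0,-0.1,0,0,0,0.3, 0,0,-0.22,0,0,0,0.3, 0,0,-0.34,0,0,0,0.3, 0,0,-0.42,0,0,0,0.3, 0,0,-0.46,0,0,0,0.3, 0,0,-0.46,0,0,0,0.3, 0,0,-0.46,0,0,0,0.3]'
```

```text
time: 14.75
eef_pos: [572.6, 0.2, 195.5]
orientation: [2.471, 1.929, 0.011]
force: [1.2, 0.3, 0.6]
opening: 45.6
grip_force: 45.0
time: 15.33
eef_pos: [522.9, 177.4, 188.0]
orientation: [-2.476, -1.933, 0.003]
force: [1.2, 0.6, -1.3]
opening: 45.5
grip_force: 45.0
time: 16.0
eef_pos: [476.7, 355.4, 188.0]
orientation: [-2.471, -1.937, 0.003]
force: [0.5, -1.2, -1.5]
opening: 45.5
grip_force: 45.0
time: 16.67
eef_pos: [478.8, 351.8, 75.2]
orientation: [2.477, 1.932, -0.001]
force: [-0.1, -0.1, -0.8]
opening: 45.3
grip_force: 45.0
```

```bash
python3 -m crank '[0,0,-0.015,0,0,0,0.3, 0,0,-0.03,0,0,0,0.3, 0,0,-0.045,0,0,0,0.3, 0,0,-0.058,0,0,0,0.3, 0,0,-0.068,0,0,0,0.3, 0,0,-0.076,0,0,0,0.3, 0,0,-0.08,0,0,0,0.3, 0,0,-0.08,0,0,0,0.3]'
python3 -m crank '[0,0,-0.002,0,0,0,0.3, 0,0,-0.004,0,0,0,0.3, 0,0,-0.004,0,0,0,0.3]'
```

```text
time: 17.33
eef_pos: [478.5, 352.6, 55.3]
orientation: [-2.476, -1.934, 0.0]
force: [-0.4, -0.2, -0.7]
opening: 45.8
grip_force: 45.0
time: 17.58
eef_pos: [478.7, 352.7, 55.1]
orientation: [-2.476, -1.933, -0.0]
force: [-2.1, 0.2, 2.3]
opening: 45.5
grip_force: 45.0
```

Contact with the tile. I'll release gently and retreat.

```bash
python3 -m crank '[0,0,0,0,0,0,0.5, 0,0,0,0,0,0,0.55, 0,0,0,0,0,0,0.7, 0,0,0,0,0,0,0.9, 0,0,0,0,0,0,0.9, 0,0,0,0,0,0,0.9, 0,0,0,0,0,0,0.9, 0,0,0,0,0,0,0.9]'
python3 -m crank '[0,0,0.03,0,0,0,0.9, 0,0,0.1,0,0,0,0.9, 0,0,0.2,0,0,0,0.9, 0,0,0.32,0,0,0,0.9, 0,0,0.44,0,0,0,0.9, 0,0,0.56,0,0,0,0.9, 0,0,0.64,0,0,0,0.9, 0,0,0.64,0,0,0,0.9]'
python3 -m crank '[-0.5,0,0,0,0,0,0.9, -0.5,0,0,0,0,0,0.9, -0.5,0,0,0,0,0,0.9, -0.5,0,0,0,0,0,0.9, -0.5,0,0,0,0,0,0.9, -0.5,0,0,0,0,0,0.9, -0.5,0,0,0,0,0,0.9]'
python3 - <<'E'
from h import *
s=snapshot("scene");cv2.imwrite("pics/s3.png",cv2.resize(s["image"][:,:,::-1],(800,600)))
E
```

```text
time: 18.25
eef_pos: [478.5, 352.5, 54.4]
orientation: [-2.476, -1.933, 0.0]
force: [-0.1, -0.1, -0.3]
opening: 83.7
grip_force: 0.0
time: 18.92
eef_pos: [481.2, 354.2, 221.8]
orientation: [2.475, 1.933, 0.018]
force: [0.8, -0.5, 0.7]
opening: 85.6
grip_force: 0.0
time: 19.5
eef_pos: [354.3, 352.6, 214.4]
orientation: [2.477, 1.933, 0.0]
force: [-1.0, -0.6, -1.3]
opening: 85.4
grip_force: 0.0
```

View pics/s3.png

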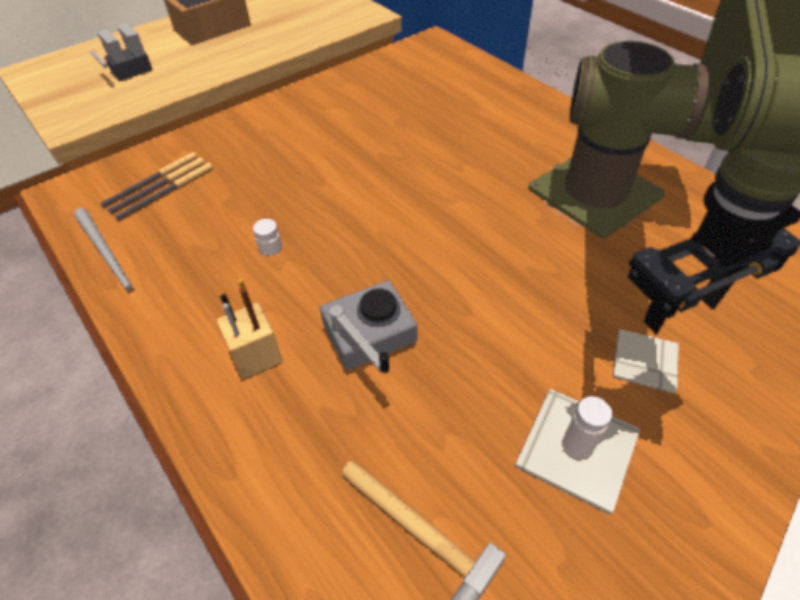

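The jar stands upright at (586,430), wholly on the large tile. The guard is swung aside, with its knob at (384,362), and the pad is back up. The other things haven't moved.

```bash
python3 -c "
from cell import arm
print(arm.finish_job())"
```

```text
the job is handed in; nothing more can be done
None
```

The job is done and handed in at about 20 s: guard swung to about 1.4 rad, pad held fully down with the tall jar for just over 2 s (about 20 N), jar upright on the large tile, and nothing else moved.

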